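# Put the pellet die away: fold the locked lid stay and close the dry chest

### The job

Put the thick steel die body from the tray away in the dry-storage chest: stand it upright, without dropping it, in the empty compartment. Then push the black thumb boss at the knuckle of the locked lid stay rearwards so that the stay folds while the lid is still up, lower the lid gently by its handle until it is fully shut, never letting it fall, and swing the catch on the front all the way over the lid. Leave the two die parts already in the chest and the mortar and timer as they are.

Things in the scene. Friction and masses are not known exactly. Their poses are not given: they have to be found in the camera images.
- chest: White sheet-metal chest fixed to the worktop, 200 x 300 x 75 mm (x, y, z) to the rim, walls 4 mm, lid open. Origin: centre of its underside at worktop level; x points to its rear (hinge side, away from the robot), y to its left, z up. Inner floor (black mat) 13 mm up. A 3 mm divider, top 47 mm up, at y = 0 parts it: the left (+y) half holds the die base and plunger, the right (-y) is empty.
- empty_bay (a point): Centre of the floor of the empty right-hand compartment (143 mm along y, 192 mm along x), at chest (0, -73, 13) mm.
- die_body: The die body, a plain thick steel cylinder with a bore and a dark band, 53 mm across, 41 mm high, 0.46 kg, standing upright on the steel tray. Origin: centre of its underside.
- steel_tray: Shallow loose steel tray 134 x 204 x 18 mm (its x, y, z), floor 2 mm thick, rim 16 mm high; the die body stands near its middle. Origin: centre of its underside.
- lid (a joint): Lid angle in rad: 0 fully shut, 1.40 as found. The lid is a 0.5 kg sheet, 204 mm long, with a 13 mm skirt. While the stay is locked it cannot be pressed down. With the stay folded, friction still holds it where it is left above about 1.1 rad; below that its weight wins and, unless held, it falls and slams shut.
- lid_hinge (a point): Point in the middle of the lid's hinge axis, at chest (100, 0, 78) mm; the axis runs along the chest's y.
- lid_grip (a point): Middle of the lid's handle, a black tongue 26 mm wide (along the chest's y) and 14 mm thick that sticks out 37 mm from the middle of the lid's front edge in the lid's plane. The point lies 224 mm from the hinge, 17 mm from the tongue's end. Lid open, the tongue points up; shut, to the chest's -x. Pinched on its two sides (along y) it can turn between the fingers as the lid comes down.
- stay_knuckle (a joint): Bend of the lid stay's knuckle in rad: 0 as found, locked (5 mm past the straight line, against its stop); dead straight at about 0.11; it is safely broken from 0.3 on and stays folded where it is left; about 2.84 with the lid shut.
- thumb_boss (a point): Centre of the black thumb boss on the stay's knuckle, inside the chest's left wall: round, 18 mm in diameter, 27 mm long, axis along the chest's y. Locked, it is at chest (22, 119, 113) mm. Pushed, it folds rearwards and down on an arc about stay_foot (at first 0.85 along +x, 0.53 down); it takes about 4 N, and 20 to 25 mm of travel breaks the stay.
- stay_foot (a point): Pivot of the stay's lower arm at the left wall, at chest (-20, 119, 35) mm; axis along the chest's y. The stay is two flat steel arms, 88 mm between pins each, in a plane 133 mm left of the chest's middle: the lower one turns on this foot, the upper one is pinned to the lid, the knuckle with the thumb boss joins them.
- catch (a joint): Swing-over catch angle in rad: 0 parked as found (arm along the front, pointing to the chest's -y), 1.57 fully over (arm pointing to +x over the shut lid, against its stop). Turns about the vertical with light friction (about 1 N at the peg) and stays where left. It only fits over a shut lid.
- catch_pivot (a point): Point on the catch's vertical pivot axis, at chest (-117, -92, 99) mm, in front of the chest's front wall.
- catch_peg (a point): Middle of the catch's upright black thumb peg: 11 mm in diameter, top 108 mm above the worktop, foot on the catch's steel arm, whose top is 89 mm above the worktop. The peg stands 38 mm from the pivot. The shut lid's top is 81 mm above the worktop.
- die_base: Die base: low steel disc 44 mm across, 16 mm high, in the left compartment; stays there. Origin: centre of its underside.
- die_plunger: Die plunger: slim steel plunger 27 mm across, 52 mm high, standing in the left compartment; stays there. Origin: centre of its underside.
- mortar: White mortar bowl, 98 mm across, 45 mm high, on the worktop to the left of the chest; bystander. Origin: centre of its underside.
- timer: Small white bench timer 62 x 68 x 22 mm on the worktop behind the chest; bystander. Origin: centre of its underside.
Mind the look-alikes: they are no part of the job. Several things have the shape of the die_body; the one meant has the colours described above.

How it is judged:
By the outcome, as a careful person would: the job done as asked, in the order asked, and still so for the second after the job is handed in, with the robot touching nothing.
It also fails if it takes over 72 s, if anything falls off the work surface, if the arm or the gripper's body presses on something with over 40 N, if the wrist force passes 120 N, or if a joint passes its speed limit or range.

### The arm

A 6-joint arm with a two-finger parallel gripper is mounted at the origin on a cart in front of the work surface, level with it; the furniture and walls round the work are solid. World frame = base frame: x ahead of the robot, y to its left, z up, the work surface at z = 0. Lengths are in m, angles in rad, forces in N, time in s.
With the tool pointing down it reaches from about 0.35 to 0.725 m from the base axis. Payload 4.3 kg.
Tool frame: the origin (TCP) lies at the very end of the fingers, on their centre line; the grasp point (between the pads) lies bot.pinch_z behind it (bot.pinch_z is the distance from the TCP to the grasp point, in m); z points along the fingers, y is the line along which they close (so a half turn about z gives the same grasp; the last joint's range is limited). The gripper opens to 85 mm and grips with 20 to 120 N. Pads are 22 mm wide; open, the fingers measure 114 mm over their backs; the gripper's body (76 mm by 85 mm) begins 54 mm behind the grasp point. The pads swing forward as they close: fully open they stand 13 mm farther back than shut.
Start: joints at [-1.235, 0.377, 0.081, 1.274, 0, 1.46], TCP at [0.248, -0.519, 0.231] pointing down, gripper open.
Joint ranges: [-2.72, 2.72], [-0.84, 1.66], [-1.02, 1.22], [-1.77, 2.12], [-1.37, 1.28], [-3.14, 3.14]. Speed limits (rad/s): [2.57, 2.57, 3.14, 3.14, 3.14, 3.14].

### API

Orientations are given as a unit quaternion [w, x, y, z].
In Python, from workcell import bot gives the robot as it stands.
- The arm moves only by the tool step_arm, never from a script. Its arguments are lists of equal length, an entry for each row: "slide": the shift along the world's x, y, z in mm, a list of three; "rotation": the turn, a rotation vector about the world's x, y, z in degrees, a list of three; "hand": the opening, from -1 (shut) to 1 (fully open), so that 0 is half open. A call has 1 to 20 rows; each row shifts and turns the commanded pose from where the row before left it; what a row does not reach is not made up. A row lasts 1/8 s, in which the tool goes at most 62.5 mm and 10.7 degrees, less where a joint would pass 70% of its speed; a pose out of reach is approached as far as the arm can. A call is refused whole if a number of a shift passes 62.5 or a number of a turn 10.7, either way. A call with a gripper value outside its range is refused whole. The fingers move at their own pace and stop on an object; "grip_force" is the grip in N (left out, the last holds). Time passes only in rows, so rows that do not move let the fingers close. It gives the time, the measured TCP pose, the force, the opening and the grip force at its end, in the units of the state.
- bot.state(): the state, without advancing time (a new reading comes with each control period).
- bot.grab_frame(name): name is "scene" or "top" or "wrist"; returns the picture (420x560x3 uint8, blue, green, red); there is no depth.
- bot.camera_params(name): a dict with "intrinsics" (3x3 intrinsics, pixels), "k1" (the pictures are not rectified: a ray, as slopes to the right and down, at radius r is drawn at 1 + k1 r^2 times it, then the intrinsics apply), "extrinsics" (4x4, takes a point from camera to world coordinates); the wrist camera has in their place "tool_from_camera" (4x4, takes a point from camera to tool coordinates, whose origin is the TCP and whose axes are the flange's). Camera axes: x right, y down, z forward; pixel columns grow to the right and rows downward; lengths in m; the calibration is good to about 2 mm. A picture is of the moment at which its call begins: read the wrist's pose just before it. camera_params takes no time and is no camera call.
- bot.finish_job(): hands the job in; it is judged then, once.
Trained networks look in the newest picture that a camera, given by its name, has taken for a name from the list of things; names that differ only in an ending like _2 or _b are one class to them, and where a whole thing is asked for, a point or a joint stands for the part that bears it (a point fixed in the world has none). Each returns a list of dicts, best first, with "score" (0 to 1); they miss things now and then, are a little off and sometimes report something else, mostly with a low value. They report only what shows in the picture. A call takes as long as a camera call. They do not tell look-alikes from the thing itself.
- bot.outline_of(name, camera): "region" (420x560 bool, what is visible of it) and "location" ([column, row] in pixels, amid what is visible of it).
The state is a dict: "time": time; "q": joint angles; "qd": joint speeds; "joint_efforts": joint torques, N m; "position": TCP position; "orientation": TCP orientation; "ft_force": force on the tool from outside, world axes, zero at the start; "torque": the same for the moment, N m; "opening": finger opening in m; "grip_force": force on a finger pad.
Only numpy, scipy, OpenCV 4.12 (cv2) and the standard library are available. Lean on these libraries where they do the work, as an engineer would, in place of code of your own. Each camera call takes 0.05 s, during which the arm holds its last target. There are 200 camera calls.

## Working session

There is one attempt and no reset: what is moved stays moved. The work goes in short steps, Python scripts to look and compute and a tool call to move; the robot and the scene stay as the last step left them, time stands still between calls to the robot, and variables do not carry over. Pictures are saved under pics/ and viewed, at most 10 in all, crops included, and the job is handed in when it is done.

Besides the shell and the picture viewer there is one more tool, called after "Call:" as name(argument=value, ...) on one line, values as JSON. step_arm: Moves the arm, as the interface text tells. Its arguments: {"type":"object","properties":{"slide":{"type":"array","items":{"type":"array","items":{"type":"number"}}},"rotation":{"type":"array","items":{"type":"array","items":{"type":"number"}}},"hand":{"type":"array","items":{"type":"number"}},"grip_force":{"type":"number"}},"required":["slide","rotation","hand"]}

```bash
mkdir -p pics; ls; cat > h.py <<'E'
import numpy as np, cv2
from scipy.spatial.transform import Rotation as R
from workcell import bot
def cam(name, st=None):
    p=bot.camera_params(name); K=np.array(p["intrinsics"]); k1=p["k1"]
    if "extrinsics" in p: T=np.array(p["extrinsics"])
    else:
        st=st or bot.state(); q=st["orientation"]; W=np.eye(4)
        W[:3,:3]=R.from_quat([q[1],q[2],q[3],q[0]]).as_matrix(); W[:3,3]=st["position"]
        T=W@np.array(p["tool_from_camera"])
    return K,k1,T
def ray(c,px):
    K,k1,T=c; d=np.array([k1,0,0,0,0],float)
    u=cv2.undistortPoints(np.array([[px]],float),K,d)[0,0]
    v=T[:3,:3]@np.array([u[0],u[1],1]); return T[:3,3],v
def onz(c,px,z):
    o,v=ray(c,px); return o+v*(z-o[2])/v[2]
def proj(c,P):
    K,k1,T=c; Q=(np.atleast_2d(P)-T[:3,3])@T[:3,:3]
    return cv2.projectPoints(Q,np.zeros(3),np.zeros(3),K,np.array([k1,0,0,0,0],float))[0][:,0]
E
python3 - <<'E'
from h import *
for n in ["scene","top"]:
    f=bot.grab_frame(n); cv2.imwrite(f"pics/{n}0.png",f); c=cam(n)
    print(n,c[0].tolist(),c[1],c[2].round(3).tolist())
    for t in ["die_body","steel_tray","chest","lid","lid_grip","thumb_boss","catch_peg","mortar","timer","die_base","die_plunger"]:
        r=bot.outline_of(t,n)
        for d in r[:4]:
            z={"die_body":.043,"chest":.075}.get(t,.02)
            print(t,round(d["score"],2),np.round(d["location"]),d["region"].sum(),onz(c,d["location"],z).round(3))
print(bot.state(),bot.pinch_z,bot.camera_params("wrist"))
E
```

```text
pics
scene [[436.6466350743766, 0.0, 281.1735586441879], [0.0, 436.6466350743766, 197.66486532191263], [0.0, 0.0, 1.0]] -0.0998057006230647 [[-0.623, -0.575, 0.531, -0.184], [-0.782, 0.471, -0.408, 0.593], [-0.016, -0.669, -0.743, 1.246], [0.0, 0.0, 0.0, 1.0]]
die_body 0.68 [272. 209.] 7413 [ 0.656 -0.007  0.043]
die_body 0.63 [376. 194.] 64 [ 0.467 -0.353  0.043]
die_body 0.49 [404. 219.] 146 [ 0.316 -0.342  0.043]
die_body 0.44 [359. 170.] 162 [ 0.594 -0.394  0.043]
steel_tray 0.63 [362. 198.] 679 [ 0.498 -0.315  0.02 ]
chest 0.93 [268. 205.] 7400 [0.656 0.007 0.075]
lid 0.57 [261. 179.] 2425 [ 0.819 -0.08   0.02 ]
lid_grip 0.68 [260. 180.] 2446 [ 0.819 -0.076  0.02 ]
thumb_boss 0.56 [246. 220.] 117 [0.688 0.088 0.02 ]
thumb_boss 0.46 [199. 302.] 671 [0.511 0.395 0.02 ]
catch_peg 0.51 [323. 213.] 71 [ 0.535 -0.152  0.02 ]
mortar 0.72 [198. 304.] 690 [0.507 0.399 0.02 ]
die_base 0.42 [273. 234.] 97 [0.578 0.049 0.02 ]
die_plunger 0.44 [262. 224.] 78 [0.637 0.05  0.02 ]
top [[459.94366015409634, 0.0, 266.7389759851779], [0.0, 459.94366015409634, 208.5746467314593], [0.0, 0.0, 1.0]] -
[... 1624 characters left out ...]
6427157,  0.46808815]), 'torque': array([-0.00045414, -0.03438584, -0.03527528]), 'grip_force': 0.0, 'opening': 0.08548795656074505} 0.0187 {'intrinsics': array([[373.38896968,   0.        , 280.97839571],
       [  0.        , 373.38896968, 214.8958543 ],
       [  0.        ,   0.        ,   1.        ]]), 'k1': -0.060340716059348494, 'tool_from_camera': array([[ 1.59133038e-05, -9.63870020e-01, -2.66373017e-01,
         6.72384774e-02],
       [ 9.99999752e-01, -1.72393482e-04,  6.83545994e-04,
        -5.97827748e-04],
       [-7.04770463e-04, -2.66372962e-01,  9.63869778e-01,
        -1.42742389e-01],
       [ 0.00000000e+00,  0.00000000e+00,  0.00000000e+00,
         1.00000000e+00]])}
```

```bash
python3 - <<'E'
import cv2,numpy as np
a=cv2.imread('pics/top0.png')[110:310,120:420]; b=cv2.imread('pics/scene0.png')[130:330,170:450]
cv2.imwrite('pics/v1.png',cv2.resize(a,(800,533),interpolation=cv2.INTER_CUBIC))
cv2.imwrite('pics/v2.png',cv2.resize(b,(800,571),interpolation=cv2.INTER_CUBIC))
E
```

```text
(no output)
```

View pics/v1.png

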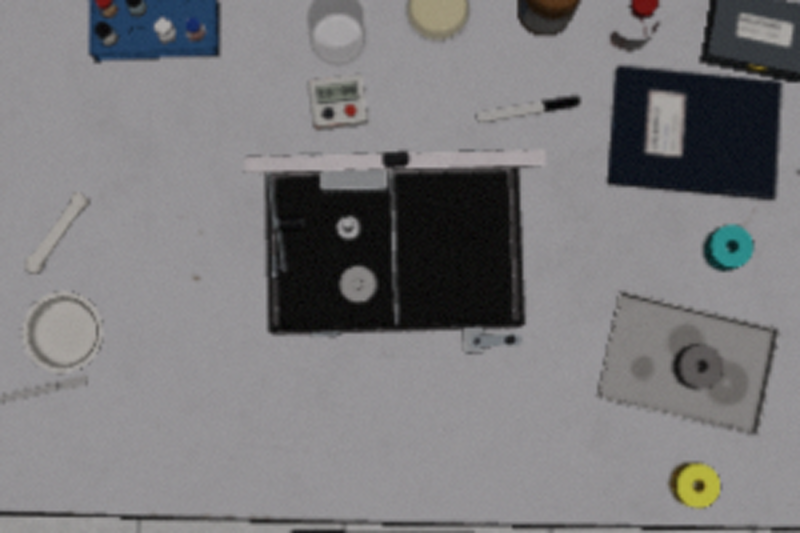

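View pics/v2.png

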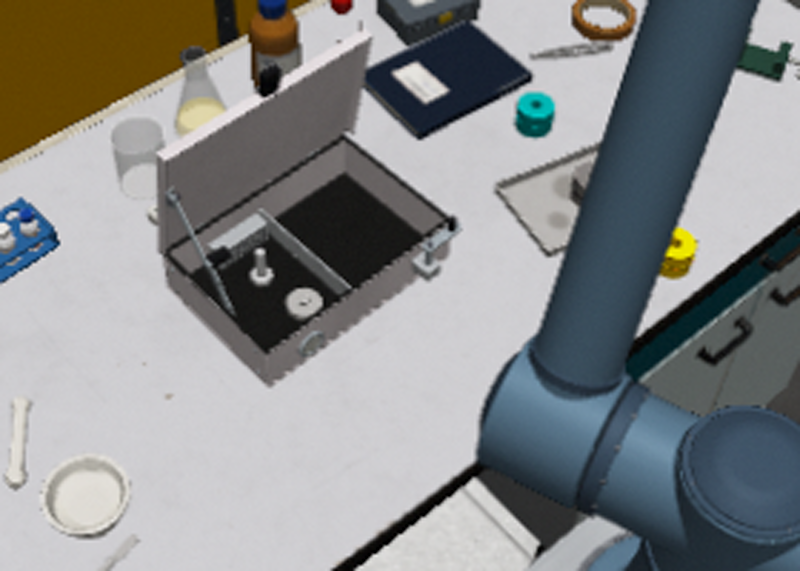

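```bash
python3 - <<'E'
from h import *
c=cam("top")
def P(u,v,z): return onz(c,(120+u/2.6667,110+v/2.665),z)
for n,u,v,z in [("FL",268,332,.075),("FR",524,325,.075),("RL",267,172,.075),("RR",520,168,.075),("divF",397,325,.047),("divR",393,172,.047),("lidL",245,163,.27),("lidR",545,157,.27),("handle",396,158,.295),("peg",512,339,.108),("piv",477,342,.099),("die",700,366,.043),("trayA",622,293,.016),("trayB",776,328,.016),("trayC",753,433,.016),("trayD",600,398,.016)]:
    print(n,(P(u,v,z)*1000).round(0))
s=bot.state(); print(R.from_quat(np.roll(s["orientation"],-1)).as_matrix().round(3))
E
```

```text
FL [500. 147.  75.]
FR [ 515. -151.   75.]
RL [689. 154.  75.]
RR [ 701. -145.   75.]
divF [513.  -3.  47.]
divR [697.   5.  47.]
lidL [663. 159. 270.]
lidR [ 677. -148.  270.]
handle [667.   5. 295.]
peg [ 497. -134.  108.]
piv [493. -95.  99.]
die [ 471. -368.   43.]
trayA [ 560. -279.   16.]
trayB [ 520. -470.   16.]
trayC [ 391. -441.   16.]
trayD [ 431. -252.   16.]
[[ 0.902  0.431  0.   ]
 [ 0.431 -0.902 -0.   ]
 [-0.     0.    -1.   ]]
```

Call:
step_arm(slide=[[37,25,-5],[37,25,-5],[37,25,-5],[37,25,-5],[37,25,-5],[38,26,-6],[0,0,0]], rotation=[[0,0,-3.9],[0,0,-3.9],[0,0,-3.9],[0,0,-3.9],[0,0,-3.8],[0,0,-3.7],[0,0,0]], hand=[1,1,1,1,1,1,1])

```text
time: 2.08
position: [0.4729, -0.3656, 0.1996]
orientation: [-0.001, 1.0, 0.024, -0.0]
ft_force: [-1.3, -0.8, 0.8]
opening: 0.0857
grip_force: 0.0
```

```bash
python3 - <<'E'
from h import *
s=bot.state(); f=bot.grab_frame("wrist"); c=cam("wrist",s); print(s["time"],s["position"],R.from_quat(np.roll(s["orientation"],-1)).as_euler("xyz",degrees=True))
for d in bot.outline_of("die_body","wrist"):
    ys,xs=np.nonzero(d["region"]); print(d["score"],d["location"],xs.min(),xs.max(),ys.min(),ys.max(),onz(c,d["location"],.03))
for p in [(.471,-.368,.043)]: print(proj(c,[p]))
cv2.imwrite("pics/w1.png",f)
E
```

```text
2.075 [ 0.47289919 -0.36562029  0.19960338] [-1.79941723e+02  1.08671800e-02  2.70798923e+00]
0.9 [341.6, 22.5] 307 381 0 53 [ 0.60977924 -0.40551089  0.03      ]
0.63 [275.7, 333.8] 246 301 300 368 [ 0.33534553 -0.36658596  0.03      ]
0.6 [281.1, 195.3] 252 315 158 228 [ 0.47102901 -0.36533329  0.03      ]
[[284.3300465  198.89648083]]
```

View pics/w1.png

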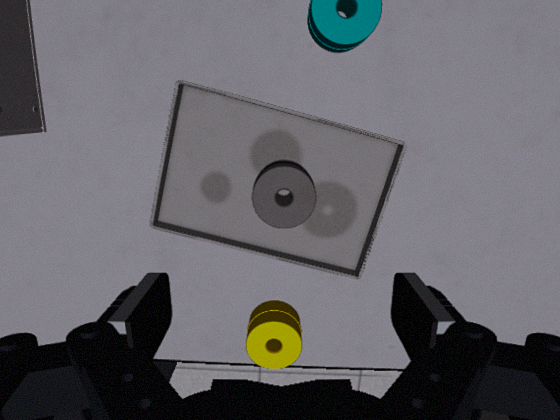

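Call:
step_arm(slide=[[-2,-1,-40],[0,0,-45],[0,0,-45],[0,0,-35],[0,0,-20],[0,0,0],[0,0,0],[0,0,0],[0,0,0],[0,0,0],[0,0,0],[0,0,0]], rotation=[[0,0,0],[0,0,0],[0,0,0],[0,0,0],[0,0,0],[0,0,0],[0,0,0],[0,0,0],[0,0,0],[0,0,0],[0,0,0],[0,0,0]], hand=[1,1,1,1,1,1,0,-0.2,-0.5,-0.5,-0.5,-0.5], grip_force=50)

```text
time: 3.68
position: [0.4698, -0.3698, 0.0172]
orientation: [0.001, 1.0, 0.021, 0.001]
ft_force: [-0.3, 1.1, 6.1]
opening: 0.0512
grip_force: 52.9
```

Call:
step_arm(slide=[[0,0,20],[0,0,40],[0,0,45],[0,0,40],[10,25,8],[18,42,0],[18,42,0],[18,42,0],[18,42,0],[18,42,0],[18,40,0],[12,23,0],[0,0,0]], rotation=[[0,0,0],[0,0,0],[0,0,0],[0,0,0],[0,0,0],[0,0,0],[0,0,0],[0,0,0],[0,0,0],[0,0,0],[0,0,0],[0,0,0],[0,0,0]], hand=[-0.5,-0.5,-0.5,-0.5,-0.5,-0.5,-0.5,-0.5,-0.5,-0.5,-0.5,-0.5,-0.5])

```text
time: 5.3
position: [0.599, -0.0688, 0.1678]
orientation: [-0.0, 1.0, 0.023, -0.0]
ft_force: [0.3, -0.7, -4.1]
opening: 0.0512
grip_force: 53.8
```

```bash
python3 - <<'E'
from h import *
s=bot.state(); f=bot.grab_frame("wrist"); c=cam("wrist",s); print(s["time"],s["position"],s["opening"],s["ft_force"],R.from_quat(np.roll(s["orientation"],-1)).as_euler("xyz",degrees=True))
t=np.radians(2.4); M=np.array([[np.cos(t),-np.sin(t),0],[np.sin(t),np.cos(t),0],[0,0,1]]); O=np.array([.607,.001,0])
pts=np.array([[-100,-150,75],[-96,-146,75],[-96,-146,13],[-96,-2,13],[-96,0,47],[96,0,47],[-100,150,75],[-79,0,0],[-117,-92,99],[-117,-130,108]])/1000
for p,x in zip(pts,proj(c,O+pts@M.T)):
    print(p,x.round()); cv2.circle(f,tuple(int(v) for v in x),2,(0,0,255),-1)
cv2.imwrite("pics/w2.png",f)
E
```

```text
5.3 [ 0.59904736 -0.06880275  0.16777066] 0.05115250678212717 [ 0.26987392 -0.71849399 -4.05953457] [-1.79982723e+02  5.63282894e-02  2.63689278e+00]
[-0.1   -0.15   0.075] [392. 336.]
[-0.096 -0.146  0.075] [387. 331.]
[-0.096 -0.146  0.013] [368. 292.]
[-0.096 -0.002  0.013] [204. 291.]
[-0.096  0.     0.047] [194. 311.]
[0.096 0.    0.047] [177.  51.]
[-0.1    0.15   0.075] [-10. 330.]
[-0.079  0.     0.   ] [204. 267.]
[-0.117 -0.092  0.099] [314. 378.]
[-0.117 -0.13   0.108] [373. 387.]
```

View pics/w2.png

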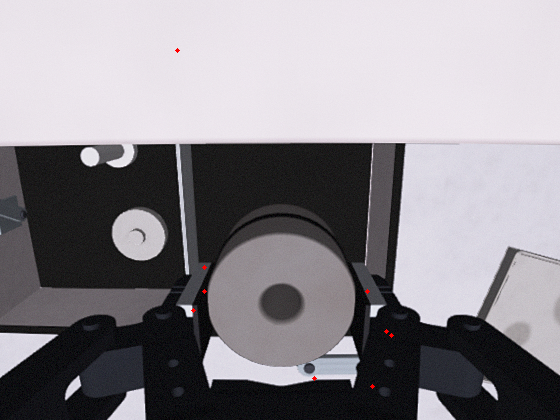

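Call:
step_arm(slide=[[0,-1,-20],[0,-2,-35],[0,0,-35],[0,0,-25],[0,0,-12],[0,0,-6],[0,0,-3],[0,0,0]], rotation=[[0,0,0],[0,0,0],[0,0,0],[0,0,0],[0,0,0],[0,0,0],[0,0,0],[0,0,0]], hand=[-0.5,-0.5,-0.5,-0.5,-0.5,-0.5,-0.5,-0.5])

```text
time: 6.35
position: [0.5996, -0.074, 0.0331]
orientation: [0.0, 1.0, 0.021, 0.001]
ft_force: [-0.4, 0.5, -3.4]
opening: 0.0511
grip_force: 53.8
```

Call:
step_arm(slide=[[0,0,-2],[0,0,-1],[0,0,-1],[0,0,0]], rotation=[[0,0,0],[0,0,0],[0,0,0],[0,0,0]], hand=[-0.5,-0.5,-0.5,-0.5])

```text
time: 6.85
position: [0.599, -0.0738, 0.0283]
orientation: [0.0, 1.0, 0.021, 0.0]
ft_force: [-0.2, -0.5, -5.5]
opening: 0.0518
grip_force: 54.2
```

Call:
step_arm(slide=[[0,0,-1],[0,0,0],[0,0,-1],[0,0,0]], rotation=[[0,0,0],[0,0,0],[0,0,0],[0,0,0]], hand=[-0.5,-0.5,-0.5,-0.5])

```text
time: 7.35
position: [0.599, -0.0738, 0.0282]
orientation: [0.0, 1.0, 0.021, 0.0]
ft_force: [-6.0, 1.7, 12.3]
opening: 0.0512
grip_force: 55.6
```

Call:
step_arm(slide=[[0,0,0],[0,0,0],[0,0,0],[0,0,10],[0,0,30],[0,0,45],[0,0,50],[0,0,0]], rotation=[[0,0,0],[0,0,0],[0,0,0],[0,0,0],[0,0,0],[0,0,0],[0,0,0],[0,0,0]], hand=[0.2,0.6,0.6,0.6,0.6,0.6,0.6,0.6])

```text
time: 8.35
position: [0.6027, -0.0747, 0.167]
orientation: [0.001, 1.0, 0.021, 0.005]
ft_force: [0.7, -0.2, 0.2]
opening: 0.0684
grip_force: 0.0
```

```bash
python3 - <<'E'
from h import *
s=bot.state(); f=bot.grab_frame("wrist"); c=cam("wrist",s); print(s["time"],s["position"],s["ft_force"],s["q"].round(2))
t=np.radians(2.4); M=np.array([[np.cos(t),-np.sin(t),0],[np.sin(t),np.cos(t),0],[0,0,1]]); O=np.array([.607,.001,0])
pts=np.array([[-8,-73,54],[-96,0,47],[50,0,47],[-100,150,75],[22,119,113],[22,132,113],[22,105,113]])/1000
W=O+pts@M.T; print(W.round(3))
for p,x in zip(pts,proj(c,W)):
    print(p,x.round()); cv2.circle(f,tuple(int(v) for v in x),2,(0,0,255),-1)
g=bot.grab_frame("top"); ct=cam("top")
for x in proj(ct,W): cv2.circle(g,tuple(int(round(v)) for v in x),0,(0,0,255),-1)
h=bot.grab_frame("scene")
for x in proj(cam("scene"),W): cv2.circle(h,tuple(int(round(v)) for v in x),0,(0,0,255),-1)
a=cv2.resize(f,(400,300)); b=cv2.resize(g[140:250,190:337],(400,300)); e=cv2.resize(h[140:290,170:370],(800,600)[0:2])[:300*2]
cv2.imwrite("pics/w3.png",np.hstack([a,b])); cv2.imwrite("pics/s3.png",e)
E
```

```text
8.35 [ 0.6026772  -0.07468156  0.16704606] [ 0.72636243 -0.19035011  0.18559815] [-0.23  0.46  0.03  1.14 -0.    2.87]
[[ 0.602 -0.072  0.054]
 [ 0.511 -0.003  0.047]
 [ 0.657  0.003  0.047]
 [ 0.501  0.147  0.075]
 [ 0.624  0.121  0.113]
 [ 0.623  0.134  0.113]
 [ 0.625  0.107  0.113]]
[-0.008 -0.073  0.054] [278. 212.]
[-0.096  0.     0.047] [186. 317.]
[0.05  0.    0.047] [172. 129.]
[-0.1    0.15   0.075] [-18. 337.]
[0.022 0.119 0.113] [-62. 187.]
[0.022 0.132 0.113] [-82. 187.]
[0.022 0.105 0.113] [-40. 187.]
```

View pics/w3.png

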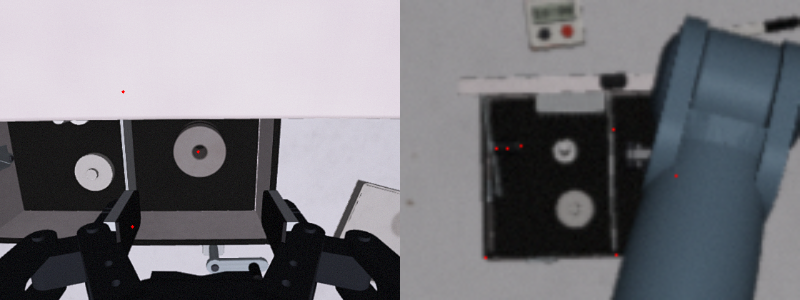

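View pics/s3.png

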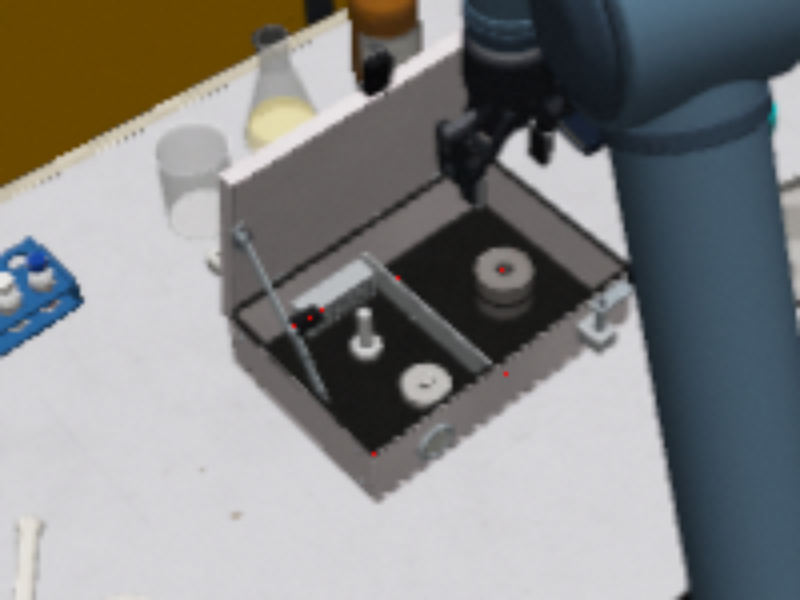

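Call:
step_arm(slide=[[-10,20,0],[-4,40,0],[0,45,0],[2,45,-5],[2,40,-12],[1,1,-12],[0,0,0]], rotation=[[0.4,-10,0],[0.4,-10,0],[0.4,-10,0],[0.4,-10,0],[0.4,-10,0],[0,0,0],[0,0,0]], hand=[-1,-1,-1,-1,-1,-1,-1])

```text
time: 9.38
position: [0.5952, 0.0907, 0.1325]
orientation: [-0.004, 0.926, 0.026, 0.376]
ft_force: [1.3, -0.3, -0.4]
opening: -0.0
grip_force: 0.0
```

```bash
cat >> h.py <<'E'
t=np.radians(2.4); M=np.array([[np.cos(t),-np.sin(t),0],[np.sin(t),np.cos(t),0],[0,0,1]]); O=np.array([.607,.001,0])
def report():
    s=bot.state(); A=R.from_quat(np.roll(s["orientation"],-1)).as_matrix()
    print(s["time"],"pos",s["position"].round(4),"chest",((s["position"]-O)@M*1000).round(1),"grasp",((s["position"]-A[:,2]*bot.pinch_z-O)@M*1000).round(1))
    print("toolx/y/z in chest",(M.T@A).T.round(3).tolist(),s["ft_force"].round(1),s["opening"],s["q"].round(2))
    return s
E
python3 -c "
from h import *
report()"
```

```text
9.375 pos [0.5952 0.0907 0.1325] chest [ -8.   90.1 132.5] grasp [-21.   90.1 145.9]
toolx/y/z in chest [[0.717, 0.016, 0.697], [0.011, -1.0, 0.012], [0.697, -0.001, -0.717]] [ 1.3 -0.3 -0.4] -3.319240966831211e-05 [ 0.05  0.08 -0.99 -0.27 -0.01  3.13]
```

Call:
step_arm(slide=[[0,5,2],[0,10,0],[0,10,0],[0,0,0]], rotation=[[-0.3,7,2],[0,0,2],[0,0,0],[0,0,0]], hand=[-1,-1,-1,-1])

```text
time: 9.88
position: [0.5982, 0.1161, 0.1381]
orientation: [-0.016, 0.944, 0.06, 0.323]
ft_force: [0.3, 0.6, -0.5]
opening: 0.0001
grip_force: 0.0
```

```bash
python3 -c "
from h import *
report()"
```

```text
9.875 pos [0.5982 0.1161 0.1381] chest [ -4.  115.4 138.1] grasp [-15.4 114.6 152.8]
toolx/y/z in chest [[0.788, 0.07, 0.611], [0.081, -0.997, 0.008], [0.61, 0.043, -0.791]] [ 0.3  0.6 -0.5] 0.00012669804667881079 [ 0.08  0.08 -0.84 -0.01  0.02  3.1 ]
```

Call:
step_arm(slide=[[10,-2,-9],[9,0,-8],[5,0,-3],[5,0,-3],[5,0,-4],[5,0,-4],[4,0,-4],[0,0,0]], rotation=[[0,0,0],[0,0,0],[0,0,0],[0,0,0],[0,0,0],[0,0,0],[0,0,0],[0,0,0]], hand=[-1,-1,-1,-1,-1,-1,-1,-1])

```text
time: 10.88
position: [0.6414, 0.1129, 0.1028]
orientation: [-0.015, 0.945, 0.059, 0.322]
ft_force: [0.1, -0.1, 0.9]
opening: 0.0002
grip_force: 0.0
```

```bash
python3 - <<'E'
from h import *
report(); h=bot.grab_frame("scene"); g=bot.grab_frame("top"); f=bot.grab_frame("wrist")
cv2.imwrite("pics/b1.png",np.hstack([cv2.resize(f,(400,300)),cv2.resize(h[140:290,170:370],(400,300),interpolation=cv2.INTER_CUBIC)]))
E
```

```text
10.875 pos [0.6414 0.1129 0.1028] chest [ 39.1 110.4 102.8] grasp [ 27.7 109.6 117.6]
toolx/y/z in chest [[0.79, 0.069, 0.61], [0.08, -0.997, 0.009], [0.608, 0.041, -0.793]] [ 0.1 -0.1  0.9] 0.0001629088645569842 [ 0.06  0.22 -0.79 -0.1   0.03  3.09]
```

View pics/b1.png

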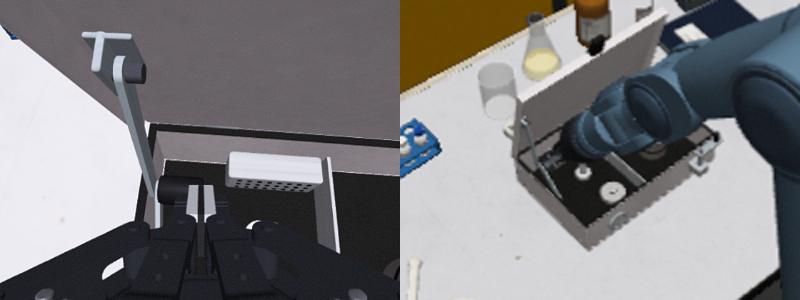

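```bash
python3 - <<'E'
from h import *
c=cam("wrist")
for a in [0,.1,.2,.3,.4]:
    th=np.arctan2(42,78)+a; P=np.array([-20+88.6*np.sin(th),119,35+88.6*np.cos(th)])
    W=np.array([P+[0,13,0],P,P-[0,13,0]])/1000
    print(a,P.round(),(proj(c,O+W@M.T)/1.4).round().tolist())
E
```

```text
0 [ 22. 119. 113.] [[158.0, 222.0], [183.0, 224.0], [207.0, 226.0]]
0.1 [ 30. 119. 108.] [[161.0, 209.0], [185.0, 211.0], [208.0, 213.0]]
0.2 [ 37. 119. 103.] [[164.0, 199.0], [186.0, 201.0], [209.0, 202.0]]
0.3 [ 43. 119.  97.] [[167.0, 190.0], [188.0, 192.0], [209.0, 194.0]]
0.4 [ 49. 119.  90.] [[169.0, 184.0], [189.0, 186.0], [209.0, 187.0]]
```

Call:
step_arm(slide=[[-15,0,8],[-30,-5,20],[-25,-16,40],[0,-30,45],[0,-30,45],[10,-28,28],[0,0,0]], rotation=[[0,0,0],[0,0,0],[0,0,0],[0,4,-2],[0,4,-2],[0,0,0],[0,0,0]], hand=[-1,-1,0,0.6,0.6,0.6,0.6])

```text
time: 11.9
position: [0.5838, 0.0022, 0.2932]
orientation: [-0.007, 0.966, 0.024, 0.259]
ft_force: [0.3, 0.2, 0.0]
opening: 0.0683
grip_force: 0.0
```

```bash
python3 - <<'E'
from h import *
report(); f=bot.grab_frame("wrist"); h=bot.grab_frame("scene"); c=cam("wrist")
for l in (204,231,241):
    for y in (-13,13):
        print(l,y,proj(c,O+M@np.array([.1-l*.001*np.cos(1.4),y/1000,.078+l*.001*np.sin(1.4)])).round(),)
        x=proj(c,O+M@np.array([.1-l*.001*np.cos(1.4),y/1000,.078+l*.001*np.sin(1.4)]))[0]; cv2.circle(f,tuple(int(v) for v in x),3,(0,0,255),-1)
for n,z in (("lid_grip","wrist"),("thumb_boss","scene")):
    print([(d["score"],d["location"]) for d in bot.outline_of(n,z)])
cv2.imwrite("pics/g1.png",np.hstack([cv2.resize(f,(400,300)),cv2.resize(h[140:290,170:370],(400,300),interpolation=cv2.INTER_CUBIC)]))
E
```

```text
11.9 pos [0.5838 0.0022 0.2932] chest [-23.1   2.2 293.2] grasp [-32.5   2.1 309.4]
toolx/y/z in chest [[0.866, 0.006, 0.5], [0.008, -1.0, -0.002], [0.5, 0.006, -0.866]] [0.3 0.2 0. ] 0.06830246084301443 [-0.16 -0.05 -0.43  0.68  0.11  2.96]
204 -13 [[319.  96.]]
204 13 [[267.  95.]]
231 -13 [[324.  71.]]
231 13 [[264.  71.]]
241 -13 [[327.  60.]]
241 13 [[263.  60.]]
[(0.67, [282.9, 161.8])]
[(0.58, [241.6, 219.9])]
```

View pics/g1.png

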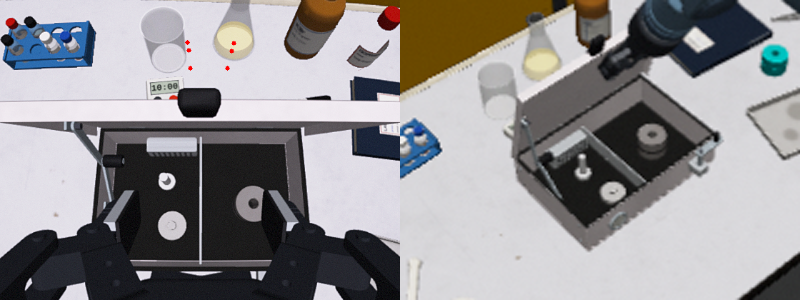

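```bash
python3 - <<'E'
from h import *
s=report(); print(s["qd"].round(3)); c=cam("wrist"); pr=lambda p: (proj(c,O+M@(np.array(p)/1000))[0]/1.4).round(1)
print("div",pr([-96,0,47]),pr([96,0,47]),"die",pr([-8,-73,54]),"corner rim FR/FL",pr([-100,-150,75]),pr([-100,150,75]))
for a in (1.4,1.3,1.2,1.1): print(a,[pr([100-l*np.cos(a),y,78+l*np.sin(a)]).tolist() for l,y in ((204,0),(241,0),(241,13),(204,150))])
E
```

```text
12.1 pos [0.5794 0.0054 0.2864] chest [-27.4   5.5 286.4] grasp [-36.6   5.3 302.7]
toolx/y/z in chest [[0.871, 0.008, 0.491], [0.012, -1.0, -0.005], [0.49, 0.01, -0.871]] [-0.8 -0.2 -0.5] 0.0680921138606916 [-0.16 -0.05 -0.44  0.68  0.11  2.96]
[ 0.006  0.001 -0.003 -0.    -0.001 -0.001]
div [205.1 260.8] [206.1 131. ] die [256.  198.1] corner rim FR/FL [319.3 267.3] [ 91.6 264.5]
1.4 [[210.7, 65.6], [212.7, 39.5], [189.6, 39.4], [4.8, 67.2]]
1.3 [[210.4, 94.4], [212.3, 81.6], [189.0, 81.4], [3.3, 94.7]]
1.2 [[210.1, 123.9], [211.8, 125.0], [188.7, 124.8], [4.1, 122.9]]
1.1 [[209.7, 152.6], [211.1, 166.8], [188.6, 166.6], [7.1, 150.5]]
```

```bash
python3 - <<'E'
from h import *
s=report(); f=bot.grab_frame("wrist"); c=cam("wrist",s)
r=bot.outline_of("lid_grip","wrist"); g=cv2.cvtColor(f,cv2.COLOR_BGR2GRAY)
sub=g[90:200,200:360]; m=(sub<70).astype(np.uint8); n,l,st,ce=cv2.connectedComponentsWithStats(m)
for i in range(1,n):
    if st[i,4]>150: print("dark comp",st[i]+[200,90,0,0,0])
print([(d["score"],d["location"]) for d in r]); s2=report()
pr=lambda p: proj(c,O+M@(np.array(p)/1000))[0].round(1)
for a in (1.4,1.35,1.3,1.25,1.2):
  P=[]
  for l in (208,241):
    for n_ in (-7,7):
      for y in (-13,13): P.append(pr([100-l*np.cos(a)-n_*np.sin(a),y,78+l*np.sin(a)-n_*np.cos(a)]))
  P=np.array(P); print(a,P.min(0),P.max(0))
cv2.imwrite("pics/g2.png",f)
E
```

```text
12.1 pos [0.5794 0.0054 0.2864] chest [-27.4   5.5 286.4] grasp [-36.6   5.3 302.7]
toolx/y/z in chest [[0.871, 0.008, 0.491], [0.012, -1.0, -0.005], [0.49, 0.01, -0.871]] [-0.8 -0.2 -0.5] 0.0680921138606916 [-0.16 -0.05 -0.44  0.68  0.11  2.96]
dark comp [ 256  106   63   45 2552]
dark comp [200 170 160   6 835]
dark comp [287 194  73   6 438]
[(0.94, [287.7, 147.7])]
12.2 pos [0.5798 0.0054 0.2869] chest [-27.    5.6 286.9] grasp [-36.2   5.4 303.2]
toolx/y/z in chest [[0.871, 0.008, 0.491], [0.012, -1.0, -0.005], [0.491, 0.01, -0.871]] [ 0.   0.  -0.5] 0.06811591488208087 [-0.16 -0.05 -0.44  0.68  0.11  2.96]
1.4 [265.1  38.8] [330.2 102.7]
1.35 [264.7  67. ] [330.2 123.8]
1.3 [264.4  96.4] [330.1 145.3]
1.25 [264.2 126.6] [329.9 166.8]
1.2 [264.1 157.1] [329.4 192.7]
```

Call:
step_arm(slide=[[20,0,-1],[20,0,-1],[20,0,-1],[11,0,0],[0,0,0],[0,0,0]], rotation=[[0,0,0],[0,0,0],[0,0,0],[0,0,0],[0,0,0],[0,0,0]], hand=[0.6,0.6,0.6,0.6,0.6,0.6])

```text
time: 12.95
position: [0.6516, 0.0047, 0.2859]
orientation: [-0.009, 0.967, 0.025, 0.255]
ft_force: [0.8, -0.4, -0.4]
opening: 0.0679
grip_force: 0.0
```

```bash
python3 - <<'E'
from h import *
s=report(); f=bot.grab_frame("wrist"); cv2.imwrite("pics/g3.png",f)
E
```

```text
12.95 pos [0.6516 0.0047 0.2859] chest [ 44.7   1.8 285.9] grasp [ 35.5   1.6 302.2]
toolx/y/z in chest [[0.87, 0.008, 0.494], [0.011, -1.0, -0.004], [0.494, 0.009, -0.87]] [ 0.8 -0.4 -0.4] 0.06793186793748134 [-0.14  0.09 -0.3   0.67  0.1   2.98]
```

View pics/g3.png

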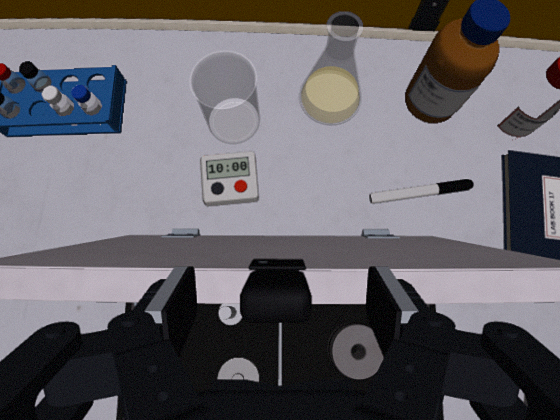

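Call:
step_arm(slide=[[0,0,0],[0,0,0],[0,0,0],[0,0,0],[0,0,0]], rotation=[[0,0,0],[0,0,0],[0,0,0],[0,0,0],[0,0,0]], hand=[0,-0.6,-1,-1,-1], grip_force=40)

```text
time: 13.62
position: [0.6521, 0.0067, 0.287]
orientation: [-0.011, 0.966, 0.026, 0.256]
ft_force: [-2.6, 5.8, 3.4]
opening: 0.0254
grip_force: 40.4
```

```bash
python3 - <<'E'
from h import *
s=report()
A=R.from_quat(np.roll(s["orientation"],-1)).as_matrix(); g=(s["position"]-A[:,2]*bot.pinch_z-O)@M*1000
r=np.hypot(100-g[0],g[2]-78); a0=np.arctan2(g[2]-78,100-g[0]); print("r",r,"a",a0)
p=None
for a in np.linspace(a0,0,19):
    q=M@np.array([100-r*np.cos(a),0,78+r*np.sin(a)])
    if p is not None: print(round(a,3),(q-p).round(1))
    p=q
E
```

```text
13.625 pos [0.6521 0.0067 0.287 ] chest [ 45.3   3.8 287. ] grasp [ 36.1   3.6 303.3]
toolx/y/z in chest [[0.869, 0.009, 0.495], [0.015, -1.0, -0.008], [0.495, 0.014, -0.869]] [-2.6  5.8  3.4] 0.025382534366465134 [-0.14  0.09 -0.3   0.67  0.1   2.98]
r 234.18147887685825 a 1.2943524576182404
1.222 [-16.   -0.7  -5.2]
1.151 [-15.6  -0.7  -6.3]
1.079 [-15.1  -0.6  -7.4]
1.007 [-14.5  -0.6  -8.5]
0.935 [-13.9  -0.6  -9.5]
0.863 [-13.2  -0.6 -10.5]
0.791 [-12.4  -0.5 -11.4]
0.719 [-11.5  -0.5 -12.3]
0.647 [-10.6  -0.4 -13.1]
0.575 [ -9.7  -0.4 -13.8]
0.503 [ -8.6  -0.4 -14.4]
0.431 [ -7.6  -0.3 -15. ]
0.36 [ -6.5  -0.3 -15.5]
0.288 [ -5.3  -0.2 -16. ]
0.216 [ -4.2  -0.2 -16.3]
0.144 [ -3.   -0.1 -16.6]
0.072 [ -1.8  -0.1 -16.7]
0.0 [ -0.6  -0.  -16.8]
```

Call:
step_arm(slide=[[-8,-0.3,-2.6],[-8,-0.4,-2.6],[-7.8,-0.3,-3.1],[-7.8,-0.4,-3.2],[-7.6,-0.3,-3.7],[-7.5,-0.3,-3.7],[0,0,0]], rotation=[[0,0,0],[0,0,0],[0,0,0],[0,0,0],[0,0,0],[0,0,0],[0,0,0]], hand=[-1,-1,-1,-1,-1,-1,-1])

```text
time: 14.5
position: [0.6054, 0.0044, 0.268]
orientation: [-0.011, 0.966, 0.026, 0.256]
ft_force: [-2.6, 6.2, 2.6]
opening: 0.0254
grip_force: 40.0
```

```bash
cat >> h.py <<'E'
def lid():
    s=report(); A=R.from_quat(np.roll(s["orientation"],-1)).as_matrix(); g=(s["position"]-A[:,2]*bot.pinch_z-O)@M*1000
    print("r",np.hypot(100-g[0],g[2]-78).round(1),"a",np.arctan2(g[2]-78,100-g[0]).round(3),s["grip_force"])
E
python3 -c "
from h import *
lid()"
```

```text
14.5 pos [0.6054 0.0044 0.268 ] chest [ -1.4   3.5 268. ] grasp [-10.7   3.3 284.2]
toolx/y/z in chest [[0.868, 0.009, 0.496], [0.014, -1.0, -0.007], [0.496, 0.013, -0.868]] [-2.6  6.2  2.6] 0.025364001646322284 [-0.15  0.   -0.44  0.62  0.11  2.96]
r 234.1 a 1.078 40.03188192844391
```

Works well, small forces. Continue along the arc.

Call:
step_arm(slide=[[-7.3,-0.3,-4.2],[-7.2,-0.3,-4.3],[-7,-0.3,-4.7],[-6.9,-0.3,-4.8],[-6.6,-0.3,-5.2],[-6.6,-0.3,-5.3],[-6.2,-0.3,-5.7],[-6.2,-0.2,-5.7],[-5.8,-0.3,-6.1],[-5.7,-0.2,-6.2],[-5.3,-0.2,-6.5],[-5.3,-0.2,-6.6],[-4.9,-0.2,-6.9],[-4.8,-0.2,-6.9],[0,0,0]], rotation=[[0,0,0],[0,0,0],[0,0,0],[0,0,0],[0,0,0],[0,0,0],[0,0,0],[0,0,0],[0,0,0],[0,0,0],[0,0,0],[0,0,0],[0,0,0],[0,0,0],[0,0,0]], hand=[-1,-1,-1,-1,-1,-1,-1,-1,-1,-1,-1,-1,-1,-1,-1])

```text
time: 16.38
position: [0.5191, 0.0002, 0.1877]
orientation: [-0.01, 0.966, 0.026, 0.255]
ft_force: [1.5, 5.1, -3.7]
opening: 0.0251
grip_force: 41.4
```

```bash
python3 -c "
from h import *
lid()"
```

```text
16.375 pos [5.191e-01 2.000e-04 1.877e-01] chest [-87.9   2.9 187.7] grasp [-97.1   2.7 203.9]
toolx/y/z in chest [[0.869, 0.008, 0.494], [0.013, -1.0, -0.007], [0.494, 0.012, -0.869]] [ 1.5  5.1 -3.7] 0.025114132364611092 [-0.2  -0.11 -0.76  0.42  0.13  2.92]
r 233.9 a 0.568 41.44111454486847
```

Call:
step_arm(slide=[[-5.1,-0.2,-7.5],[-5,-0.2,-7.5],[-4.6,-0.2,-7.8],[-4.5,-0.1,-7.8],[-4,-0.2,-8],[-4,-0.1,-8.1],[-3.4,-0.1,-8.3],[-3.4,-0.1,-8.3],[0,0,0]], rotation=[[-0.1,2.5,0],[-0.1,2.5,0],[-0.1,2.5,0],[-0.1,2.5,0],[-0.1,2.5,0],[-0.1,2.5,0],[-0.1,2.5,0],[-0.1,2.5,0],[0,0,0]], hand=[-1,-1,-1,-1,-1,-1,-1,-1,-1])

```text
time: 17.5
position: [0.4847, -0.0014, 0.1239]
orientation: [-0.007, 0.996, 0.025, 0.082]
ft_force: [-2.0, 4.8, -2.2]
opening: 0.0252
grip_force: 42.1
```

```bash
python3 -c "
from h import *
lid()"
```

```text
17.5 pos [ 0.4847 -0.0014  0.1239] chest [-122.3    2.7  123.9] grasp [-125.4    2.5  142.3]
toolx/y/z in chest [[0.986, 0.008, 0.164], [0.01, -1.0, -0.011], [0.164, 0.012, -0.986]] [-2.   4.8 -2.2] 0.025223783288312995 [-0.16  0.13 -0.56  0.73  0.05  2.93]
r 234.4 a 0.278 42.13349997997284
```

Call:
step_arm(slide=[[-2.1,-0.1,-8.1],[-2.1,-0.1,-8.1],[-1.5,-0.1,-8.3],[-1.5,0,-8.3],[-0.9,0,-8.3],[-0.9,0,-8.3],[-0.3,0,-7],[-0.3,0,-4],[0,0,0]], rotation=[[0,0,0],[0,0,0],[0,0,0],[0,0,0],[0,0,0],[0,0,0],[0,0,0],[0,0,0],[0,0,0]], hand=[-1,-1,-1,-1,-1,-1,-1,-1,-1])

```text
time: 18.62
position: [0.4756, -0.0018, 0.0641]
orientation: [-0.007, 0.996, 0.025, 0.083]
ft_force: [-2.0, 5.4, -3.3]
opening: 0.0252
grip_force: 42.5
```

```bash
python3 -c "
from h import *
lid()"
```

```text
18.625 pos [ 0.4756 -0.0018  0.0641] chest [-131.4    2.7   64.1] grasp [-134.6    2.4   82.6]
toolx/y/z in chest [[0.986, 0.008, 0.166], [0.01, -1.0, -0.01], [0.166, 0.012, -0.986]] [-2.   5.4 -3.3] 0.025219556839835185 [-0.17  0.18 -0.67  0.55  0.05  2.93]
r 234.6 a 0.019 42.45955467224121
```

Call:
step_arm(slide=[[0,0,-2],[0,0,-2],[0,0,-2],[0,0,0]], rotation=[[0,0,0],[0,0,0],[0,0,0],[0,0,0]], hand=[-1,-1,-1,-1])

```text
time: 19.12
position: [0.4755, -0.0019, 0.0583]
orientation: [-0.007, 0.996, 0.025, 0.083]
ft_force: [-1.7, 5.4, -2.8]
opening: 0.0249
grip_force: 42.6
```

```bash
python3 -c "
from h import *
lid()"
```

```text
19.125 pos [ 0.4755 -0.0019  0.0583] chest [-131.5    2.7   58.3] grasp [-134.6    2.4   76.7]
toolx/y/z in chest [[0.986, 0.008, 0.166], [0.01, -1.0, -0.01], [0.166, 0.012, -0.986]] [-1.7  5.4 -2.8] 0.02487876421075531 [-0.17  0.19 -0.68  0.54  0.05  2.93]
r 234.6 a -0.005 42.615036964416504
```

Call:
step_arm(slide=[[0,0,-1],[0,0,-1],[0,0,-1],[0,0,0]], rotation=[[0,0,0],[0,0,0],[0,0,0],[0,0,0]], hand=[-1,-1,-1,-1])

```text
time: 19.62
position: [0.4755, -0.0018, 0.0554]
orientation: [-0.007, 0.996, 0.025, 0.083]
ft_force: [-1.5, 5.3, -1.4]
opening: 0.0256
grip_force: 42.7
```

Call:
step_arm(slide=[[0,0,-1],[0,0,-1],[0,0,0]], rotation=[[0,0,0],[0,0,0],[0,0,0]], hand=[-1,-1,-1])

```text
time: 20.0
position: [0.4756, -0.0018, 0.0535]
orientation: [-0.007, 0.996, 0.025, 0.083]
ft_force: [-3.0, 5.1, 0.0]
opening: 0.0248
grip_force: 42.9
```

Call:
step_arm(slide=[[0,0,-1],[0,0,-1],[0,0,-1],[0,0,0]], rotation=[[0,0,0],[0,0,0],[0,0,0],[0,0,0]], hand=[-1,-1,-1,-1])

```text
time: 20.5
position: [0.4757, -0.0019, 0.0531]
orientation: [-0.007, 0.996, 0.025, 0.084]
ft_force: [-17.1, 5.5, 30.6]
opening: 0.0253
grip_force: 46.7
```

Call:
step_arm(slide=[[0,0,2],[0,0,1],[0,0,0],[0,0,0],[-2,0,14],[-5,0,30],[-5,0,30],[0,0,20]], rotation=[[0,0,0],[0,0,0],[0,0,0],[0,0,0],[0,0,0],[0,0,0],[0,0,0],[-0.4,9.5,0]], hand=[-1,-0.6,0,0.1,0.1,0.1,0.1,0.1])

```text
time: 21.5
position: [0.4582, -0.0026, 0.148]
orientation: [-0.004, 1.0, 0.024, -0.003]
ft_force: [0.5, 0.3, 0.4]
opening: 0.0465
grip_force: 0.0
```

Call:
step_arm(slide=[[5,-20,2],[5,-20,0],[5,-20,0],[5,-20,0],[5,-20,0],[5,-16,0],[2,-16,0],[0,0,0],[0,0,0],[0,0,0],[0,0,0]], rotation=[[0,0,10],[0,0,10],[0,0,10],[0,0,10],[0,0,10],[0,0,10],[0,0,10],[0,0,10],[0,0,10],[0,0,0],[0,0,0]], hand=[0,0,0,0,0,0,0,0,0,0,0])

```text
time: 22.88
position: [0.4965, -0.135, 0.1497]
orientation: [-0.004, 0.69, 0.723, -0.003]
ft_force: [-0.4, 0.9, 0.2]
opening: 0.0425
grip_force: 0.0
```

```bash
python3 - <<'E'
from h import *
s=report(); f=bot.grab_frame("wrist"); c=cam("wrist",s); h=bot.grab_frame("scene")
for n in ("catch_peg","lid"):
    print(n,[(d["score"],d["location"]) for d in bot.outline_of(n,"wrist")])
for p in ([-117,-130,108],[-117,-92,99],[-100,-150,75],[-104,-152,81],[-104,0,81]):
    x=proj(c,O+M@(np.array(p)/1000))[0]; print(p,x.round()); cv2.circle(f,tuple(int(v) for v in x),3,(0,0,255),-1)
cv2.imwrite("pics/c1.png",np.hstack([cv2.resize(f,(400,300)),cv2.resize(h[140:290,170:370],(400,300),interpolation=cv2.INTER_CUBIC)]))
E
```

```text
22.875 pos [ 0.4965 -0.135   0.1497] chest [-116.1 -131.2  149.7] grasp [-116.  -131.2  168.4]
toolx/y/z in chest [[-0.005, 1.0, 0.002], [1.0, 0.005, -0.009], [-0.009, 0.002, -1.0]] [-0.4  0.9  0.2] 0.042543663696781114 [-0.39  0.3  -0.24  1.04 -0.    1.14]
catch_peg [(0.97, [280.7, 196.8])]
lid [(0.79, [432.4, 126.9])]
[-117, -130, 108] [281. 244.]
[-117, -92, 99] [281. 169.]
[-100, -150, 75] [308. 256.]
[-104, -152, 81] [302. 263.]
[-104, 0, 81] [308. -14.]
```

View pics/c1.png

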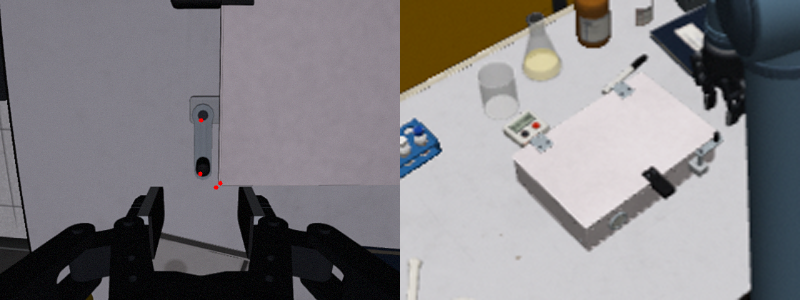

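Call:
step_arm(slide=[[0,2,-20],[0,0,-20],[0,0,-12],[0,0,-5],[0,0,0],[0,0,0],[0,0,0],[0,0,0],[0,0,0]], rotation=[[0,0,0],[0,0,0],[0,0,0],[0,0,0],[0,0,0],[0,0,0],[0,0,0],[0,0,0],[0,0,0]], hand=[0,0,0,0,-0.4,-0.7,-1,-1,-1], grip_force=20)

```text
time: 24.2
position: [0.4973, -0.133, 0.0933]
orientation: [-0.003, 0.689, 0.724, -0.002]
ft_force: [2.9, -1.1, 1.9]
opening: 0.0097
grip_force: 20.3
```

```bash
python3 - <<'E'
from h import *
s=report(); p=None
for t in np.linspace(0,np.pi/2,13):
    q=M@np.array([38*np.sin(t),-38*np.cos(t),0])
    if p is not None: print((q-p).round(1))
    p=q
E
```

```text
24.2 pos [ 0.4973 -0.133   0.0933] chest [-115.2 -129.3   93.3] grasp [-115.1 -129.3  112. ]
toolx/y/z in chest [[-0.008, 1.0, 0.001], [1.0, 0.008, -0.007], [-0.007, 0.001, -1.0]] [ 2.9 -1.1  1.9] 0.009691523737545374 [-0.38  0.35 -0.33  0.9  -0.    1.14]
[4.9 0.5 0. ]
[4.8 1.2 0. ]
[4.6 1.8 0. ]
[4.4 2.4 0. ]
[4.  2.9 0. ]
[3.6 3.4 0. ]
[3.1 3.9 0. ]
[2.6 4.2 0. ]
[2.  4.5 0. ]
[1.4 4.8 0. ]
[0.8 4.9 0. ]
[0.1 5.  0. ]
```

Call:
step_arm(slide=[[4.9,0.5,0],[4.8,1.2,0],[4.6,1.8,0],[4.4,2.4,0],[4,2.9,0],[3.6,3.4,0],[3.1,3.9,0],[2.6,4.2,0],[2,4.5,0],[1.4,4.8,0],[0.8,4.9,0],[0.1,5,0],[0,1.5,0],[0,1.5,0],[0,0,0]], rotation=[[0,0,0],[0,0,0],[0,0,0],[0,0,0],[0,0,0],[0,0,0],[0,0,0],[0,0,0],[0,0,0],[0,0,0],[0,0,0],[0,0,0],[0,0,0],[0,0,0],[0,0,0]], hand=[-1,-1,-1,-1,-1,-1,-1,-1,-1,-1,-1,-1,-1,-1,-1])

```text
time: 26.08
position: [0.5333, -0.0899, 0.0929]
orientation: [-0.004, 0.689, 0.724, -0.002]
ft_force: [2.0, -1.1, 3.8]
opening: 0.0099
grip_force: 20.8
```

```bash
python3 -c "
from h import *
report()"
```

```text
26.075 pos [ 0.5333 -0.0899  0.0929] chest [-77.5 -87.7  92.9] grasp [-77.3 -87.7 111.6]
toolx/y/z in chest [[-0.008, 1.0, 0.003], [1.0, 0.008, -0.008], [-0.008, 0.003, -1.0]] [ 2.  -1.1  3.8] 0.009857071508910461 [-0.28  0.4  -0.26  0.92  0.    1.24]
```

Call:
step_arm(slide=[[0,1.5,0],[0,1.5,0],[0,0,0]], rotation=[[0,0,0],[0,0,0],[0,0,0]], hand=[-1,-1,-1])

```text
time: 26.45
position: [0.5332, -0.0873, 0.0929]
orientation: [-0.004, 0.689, 0.724, -0.002]
ft_force: [2.4, -3.8, 4.0]
opening: 0.0095
grip_force: 20.8
```

Call:
step_arm(slide=[[0,1.5,0],[0,1.5,0],[0,0,0]], rotation=[[0,0,0],[0,0,0],[0,0,0]], hand=[-1,-1,-1])

```text
time: 26.82
position: [0.5332, -0.0871, 0.0929]
orientation: [-0.002, 0.69, 0.724, -0.005]
ft_force: [2.7, -10.2, 2.3]
opening: 0.0095
grip_force: 20.6
```

Call:
step_arm(slide=[[0,0,0],[0,0,0],[0,0,0],[0,0,10],[0,0,30],[-10,0,40],[-30,-20,30],[-40,-40,0],[-40,-40,0],[0,0,0]], rotation=[[0,0,0],[0,0,0],[0,0,0],[0,0,0],[0,0,0],[0,0,0],[0,0,0],[0,0,0],[0,0,0],[0,0,0]], hand=[-0.3,0,0,0,0,0,0,0,0,0])

```text
time: 28.08
position: [0.4105, -0.186, 0.2035]
orientation: [-0.004, 0.691, 0.722, -0.003]
ft_force: [1.0, 0.1, 0.6]
opening: 0.0427
grip_force: 0.0
```

```bash
python3 - <<'E'
from h import *
s=report()
for n in ("top","wrist"):
    f=bot.grab_frame(n); c=cam(n,s); cv2.imwrite(f"pics/end_{n}.png",f)
    print(n,"expect",proj(c,O+M@np.array([-.079,-.092,.1])).round(), "80deg",proj(c,O+M@np.array([-.117+.038*np.sin(1.4),-.092-.038*np.cos(1.4),.1])).round(),[(round(d["score"],2),d["location"]) for d in bot.outline_of("catch_peg",n)])
    u,v=proj(c,O+M@np.array([-.079,-.092,.108]))[0].astype(int)
    if 20<u<540 and 20<v<400:
        g=cv2.cvtColor(f,cv2.COLOR_BGR2GRAY)[v-15:v+16,u-15:u+16]; ys,xs=np.nonzero(g<60); print(u,v,"dark centroid",xs.mean()+u-15,ys.mean()+v-15,len(xs))
E
```

```text
28.075 pos [ 0.4105 -0.186   0.2035] chest [-204.1 -178.6  203.5] grasp [-203.9 -178.6  222.2]
toolx/y/z in chest [[-0.002, 1.0, 0.002], [1.0, 0.002, -0.009], [-0.009, 0.002, -1.0]] [1.  0.1 0.6] 0.04273109518706279 [-0.56  0.15 -0.3   1.13 -0.    0.96]
top expect [[299. 225.]] 80deg [[301. 226.]] [(0.67, [297.0, 228.7]), (0.64, [388.1, 237.0]), (0.16, [264.2, 200.8])]
299 225 dark centroid 298.1111111111111 226.55555555555554 9
wrist expect [[480.  84.]] 80deg [[478.  95.]] [(0.81, [446.3, 83.9]), (0.56, [479.1, 86.9])]
486 83 dark centroid 480.79022988505744 82.27011494252874 348
```

```bash
python3 -c "
from workcell import bot
print(bot.finish_job())"
```

```text
the job is handed in; nothing more can be done
None
```

I finished the job and handed it in after about 28 s of robot time. The die body stands upright in the empty compartment. The stay was folded while the lid was still up. The lid was lowered by its handle and is shut, and the catch is swung over against its stop.

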